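# Pack the camera kit into its colour-coded case

## Robot

A 6-joint arm with a two-finger parallel gripper is mounted at the origin on the work surface. World frame = base frame: x ahead of the robot, y to its left, z up, the work surface at z = 0. Lengths are in m, angles in rad, forces in N, time in s.
With the tool pointing down it reaches from about 0.25 to 0.775 m from the base axis. Payload 4 kg.
Tool frame: the origin (TCP) lies at the very end of the fingers, on their centre line; the grasp point (between the pads) lies r.grasp_offset behind it (r.grasp_offset is the distance from the TCP to the grasp point, in m); z points along the fingers, y is the line along which they close (so a half turn about z gives the same grasp; the last joint's range is limited). The gripper opens to 85 mm and grips with 20 to 120 N. Pads are 22 mm wide; open, the fingers measure 114 mm over their backs; the gripper's body (76 mm by 85 mm) begins 54 mm behind the grasp point. The pads swing forward as they close: fully open they stand 13 mm farther back than shut.
Start: joints at [1.163, 0.087, 1.371, -0, 1.684, -0.103], TCP at [0.165, 0.525, 0.231] pointing down, gripper open.
Joint ranges: [-3.1, 3.1], [-0.76, 2.03], [0.27, 2.55], [-1.08, 4.22], [0.17, 2.65], [-2.57, 2.57]. Speed limits (rad/s): [2.79, 2.79, 3.14, 3.14, 3.14, 3.14].

## Interface

Orientations are given as [roll, pitch, yaw] about the fixed x, y, z axes, in that order (R = Rz(yaw) Ry(pitch) Rx(roll)).
In Python, from cell import r gives the robot as it stands.
- The arm moves only by the tool arm_command, never from a script. Its argument "deltas" is a list of rows, each an object of numbers: "ax", "ay", "az": the turn, a rotation vector about the tool's x, y, z in degrees; "x", "y", "z": the shift along the tool's x, y, z in mm; "hand": the opening, from 0 (shut) to 1 (fully open). A call has exactly 8 rows; each row shifts and turns the commanded pose from where the row before left it, along the tool's axes as they then stand; what a row does not reach is not made up. A row lasts 1/8 s, in which the tool goes at most 62.5 mm and 10.7 degrees, less where a joint would pass 70% of its speed; a pose out of reach is approached as far as the arm can. A call is refused whole if a number of a shift passes 62.5 or a number of a turn 10.7, either way. A call with a gripper value outside its range is refused whole. The fingers move at their own pace and stop on an object; "force" is the grip in N (left out, the last holds). Time passes only in rows, so rows that do not move let the fingers close, or fill a call up. It gives the time, the measured TCP pose, the force, the opening and the grip force at its end, in the units of the state.
- r.read_state(): the state, without advancing time (a new reading comes with each control period).
- r.grab_frame(name): name is "scene" or "top" or "wrist"; returns the picture (420x560x3 uint8, red, green, blue); there is no depth.
- r.camera_info(name): a dict with "intrinsics" (3x3 intrinsics, pixels), "R" (3x3) and "t" (3): a world point X has camera coordinates R X + t. Camera axes: x right, y down, z forward; pixel columns grow to the right and rows downward; lengths in m; the calibration is good to about 2 mm. A picture is of the moment at which its call begins: read the wrist's pose just before it. camera_info takes no time and is no camera call; for the wrist camera it gives the pose at the moment of the call.
- r.hand_in(): hands the job in; it is judged then, once.
The state is a dict: "time_s": time; "joints": joint angles; "qvel": joint speeds; "joint_torque": joint torques, N m; "eef_pos": TCP position; "eef_rot": TCP orientation; "contact_force": force on the tool from outside, world axes, zero at the start; "moment": the same for the moment, N m; "width": finger opening in m; "grasp_force": force on a finger pad.
Only numpy, scipy, OpenCV 4.12 (cv2) and the standard library are available. Lean on these libraries where they do the work, as an engineer would, in place of code of your own. Each camera call takes 0.05 s, during which the arm holds its last target. There are 200 camera calls.

## Task

Pack our camera kit for the field visit: put the camera, the yellow-ringed zoom lens, the green-ringed lens and the blue-banded battery into the case, each in the middle of the pocket of its own colour (the camera has a red band), lying flat or standing upright on the pocket floor just as it is now. Set them down gently, do not drop them. The zoom lens and the battery marked white belong to someone else: leave them where they are.

Things in the scene. Friction and masses are not known exactly. Their poses are not given: they have to be found in the camera images.
- camera: Compact camera lying on its back, lens up: black body 90 (along its x) by 58 (y) by 30 mm tall with a red band over one end; the lens barrel, 46 mm across, stands up from the middle of the body from 30 to 60 mm above the underside and is a good grip. Origin: centre of the underside; z up. Starts upright on a flat cork pad 4 mm thick (its top at z = 0.004), at least 15 mm from its neighbours.
- zoom_yellow: Camera lens standing upright on its mount, a black cylinder 58 mm across and 80 mm tall, with a yellow ring round its upper rim (seen from above as a yellow annulus round the dark glass). Origin: centre of the underside; z up. Starts upright on a flat cork pad 4 mm thick (its top at z = 0.004), at least 15 mm from its neighbours.
- prime_green: Camera lens standing upright on its mount, a black cylinder 54 mm across and 46 mm tall, with a green ring round its upper rim (seen from above as a green annulus round the dark glass). Origin: centre of the underside; z up. Starts upright on a flat cork pad 4 mm thick (its top at z = 0.004), at least 15 mm from its neighbours.
- battery_blue: Camera battery pack, a dark grey block 56 (along its x) by 38 (y) by 24 mm tall (z) with a blue band over it, lying flat. Origin: centre of the underside. Starts upright on a flat cork pad 4 mm thick (its top at z = 0.004), at least 15 mm from its neighbours.
- zoom_white: Camera lens standing upright on its mount, a black cylinder 58 mm across and 80 mm tall, with a white ring round its upper rim (seen from above as a white annulus round the dark glass). Origin: centre of the underside; z up. Same model as the yellow-ringed lens. Starts upright on a flat cork pad 4 mm thick (its top at z = 0.004), at least 15 mm from its neighbours. Belongs to someone else: leave it in its place.
- battery_white: Camera battery pack, a dark grey block 56 (along its x) by 38 (y) by 24 mm tall (z) with a white band over it, lying flat. Origin: centre of the underside. Same model as the blue-banded one. Starts upright on a flat cork pad 4 mm thick (its top at z = 0.004), at least 15 mm from its neighbours. Belongs to someone else: leave it in its place.
- pocket_red: Open red square pocket, one of four of different colours in a two-by-two block (centres 116 mm apart) in an opened, fixed, dark camera case; it cannot move. Outside 112 x 112 mm and 18 mm tall, walls 4 mm, inside 104 x 104 mm, floor 4 mm thick; the case round the block has a rim 30 mm above the table. Origin: centre of the underside, 4 mm above the table; its inner floor is 4 mm above the origin; x and y along its sides, z up.
- pocket_yellow: Open yellow square pocket, one of four of different colours in a two-by-two block (centres 116 mm apart) in an opened, fixed, dark camera case; it cannot move. Outside 112 x 112 mm and 18 mm tall, walls 4 mm, inside 104 x 104 mm, floor 4 mm thick; the case round the block has a rim 30 mm above the table. Origin: centre of the underside, 4 mm above the table; its inner floor is 4 mm above the origin; x and y along its sides, z up.
- pocket_green: Open green square pocket, one of four of different colours in a two-by-two block (centres 116 mm apart) in an opened, fixed, dark camera case; it cannot move. Outside 112 x 112 mm and 18 mm tall, walls 4 mm, inside 104 x 104 mm, floor 4 mm thick; the case round the block has a rim 30 mm above the table. Origin: centre of the underside, 4 mm above the table; its inner floor is 4 mm above the origin; x and y along its sides, z up.
- pocket_blue: Open blue square pocket, one of four of different colours in a two-by-two block (centres 116 mm apart) in an opened, fixed, dark camera case; it cannot move. Outside 112 x 112 mm and 18 mm tall, walls 4 mm, inside 104 x 104 mm, floor 4 mm thick; the case round the block has a rim 30 mm above the table. Origin: centre of the underside, 4 mm above the table; its inner floor is 4 mm above the origin; x and y along its sides, z up.
Things that resemble listed ones, but are neither listed nor needed, are in the scene too. What is shaped like the camera but pink or turquoise is not meant. There is more than one size of the pocket_yellow; the one meant has the size given above.

How it is judged:
At the end, for the whole second after the job is handed in: Each of the four kit items within 15 mm of the centre of the pocket of its own colour (camera: red), underside within 4 mm of the pocket floor, tilted less than 0.1 rad and still; the white-marked lens and battery upright, still and within 20 mm of their starting places (horizontal distance between camera and pocket_red below 0.015 m and z of camera in the frame of pocket_red between 0 and 0.008 m and angle between each of camera, zoom_yellow, prime_green, battery_blue, zoom_white, battery_white's own z axis and vertical below 0.1 rad and linear speed of each of camera, zoom_yellow, prime_green, battery_blue, zoom_white, battery_white below 0.02 m/s and horizontal distance between zoom_yellow and pocket_yellow below 0.015 m and z of zoom_yellow in the frame of pocket_yellow between 0 and 0.008 m and horizontal distance between prime_green and pocket_green below 0.015 m and z of prime_green in the frame of pocket_green between 0 and 0.008 m and horizontal distance between battery_blue and pocket_blue below 0.015 m and z of battery_blue in the frame of pocket_blue between 0 and 0.008 m and distance of each of zoom_white, battery_white from where it was at the start of the episode below 0.02 m); the robot touches nothing.
It fails at once if the zoom lens or the battery marked white was pushed or lifted more than 20 mm from its place (distance of any of zoom_white, battery_white from where it was at the start of the episode above 0.02 m).
It fails at once if a kit item was dropped or thrown: faster than 0.7 m/s while the fingers do not hold it (a fall of 25 mm) ((linear speed of camera above 0.7 m/s and contact force between the fingers and camera below 0.05 N) or (linear speed of zoom_yellow above 0.7 m/s and contact force between the fingers and zoom_yellow below 0.05 N) or (linear speed of prime_green above 0.7 m/s and contact force between the fingers and prime_green below 0.05 N) or (linear speed of battery_blue above 0.7 m/s and contact force between the fingers and battery_blue below 0.05 N)).
It also fails if it takes over 99 s, if anything falls off the work surface, if the arm or the gripper's body presses on something with over 40 N, if the wrist force passes 120 N, or if a joint passes its speed limit or range.

## Working session

There is one attempt and no reset: what is moved stays moved. The work goes in short steps, Python scripts to look and compute and a tool call to move; the robot and the scene stay as the last step left them, time stands still between calls to the robot, and variables do not carry over. Pictures are saved under pics/ and viewed, at most 14 in all, crops included, and the job is handed in when it is done.

Besides the shell and the picture viewer there is one more tool, called after "Emit:" as name(argument=value, ...), one argument or row to a line, values as JSON. arm_command: Moves the arm, as the interface text tells. Its arguments: {"type":"object","properties":{"deltas":{"type":"array"},"force":{"type":"number"}},"required":["deltas"]}

```bash
mkdir -p pics; python3 - <<'E'
from cell import r
import cv2
for n in("top","scene"):
    f=r.grab_frame(n); cv2.imwrite(f"pics/{n}0.png",cv2.resize(f[:,:,::-1],(800,600),interpolation=cv2.INTER_CUBIC)); cv2.imwrite(f"{n}raw.png",f[:,:,::-1])
    c=r.camera_info(n); print(n,c)
s=r.read_state(); print({k:s[k] for k in("time_s","eef_pos","eef_rot","width")}, r.grasp_offset)
E
```

```text
top {'intrinsics': array([[484.4871169 ,   0.        , 273.76012485],
       [  0.        , 484.4871169 , 203.24145065],
       [  0.        ,   0.        ,   1.        ]]), 'R': array([[ 0.00481432, -0.99998143, -0.00373633],
       [-0.97671944, -0.00390093, -0.21448524],
       [ 0.21446668,  0.00468195, -0.97672008]]), 't': array([-0.04559501,  0.5685951 ,  1.16090529])}
scene {'intrinsics': array([[381.76665845,   0.        , 283.78785782],
       [  0.        , 381.76665845, 216.7995904 ],
       [  0.        ,   0.        ,   1.        ]]), 'R': array([[-0.56140765,  0.82750394, -0.0076602 ],
       [ 0.4512587 ,  0.29836422, -0.84103768],
       [-0.69367646, -0.47562172, -0.54092231]]), 't': array([ 0.37802138, -0.19987893,  1.21114151])}
{'time_s': 0.1, 'eef_pos': array([0.1648678 , 0.52423817, 0.2302424 ]), 'eef_rot': array([-3.13958103e+00, -2.18004952e-04,  2.83678575e+00]), 'width': 0.08582703092939109} 0.0187
```

View pics/top0.png

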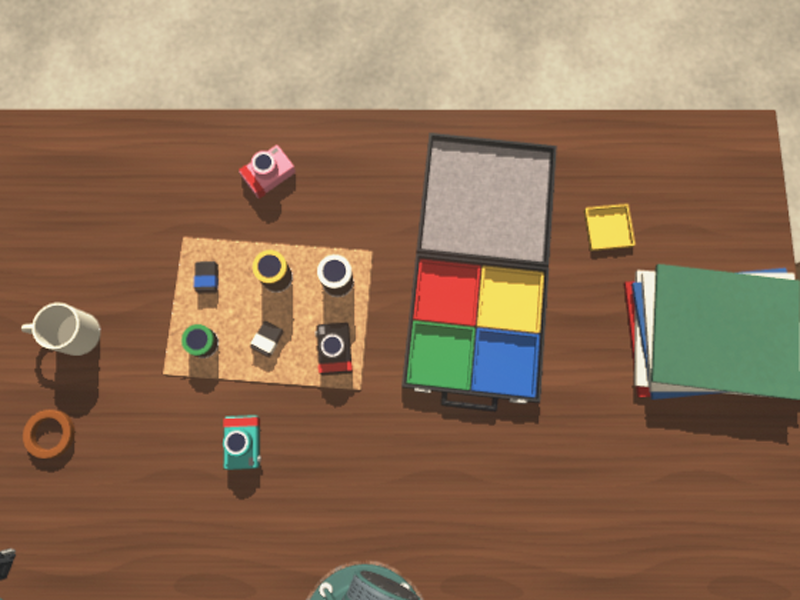

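View pics/scene0.png

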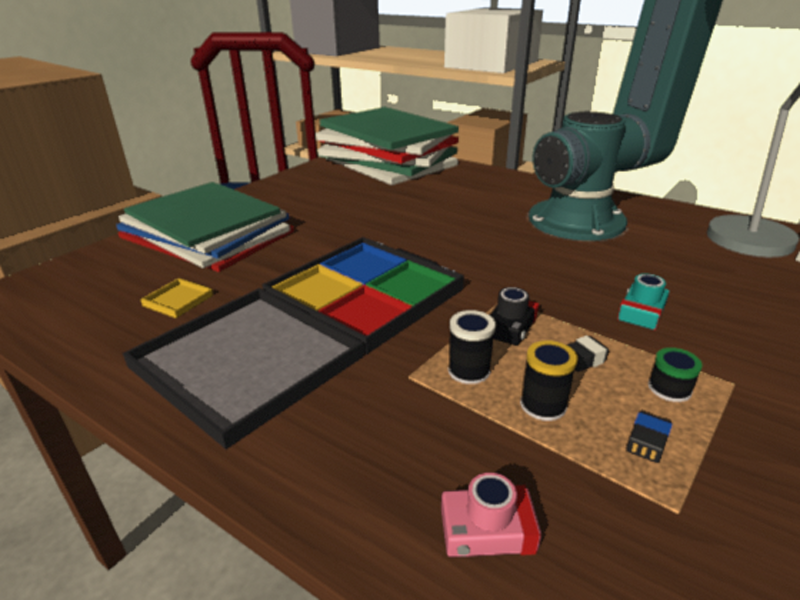

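The candidates are as follows (pixels in the 800x600 top view):
- **Cameras:** pink (267,170), turquoise (240,442) and black with a red band (334,347). The black one fits the description.
- **Yellow pockets:** a small loose one at (610,228) and the one in the case at (510,298). The one in the case fits.
- **Zoom lenses:** yellow ring (270,267) and white ring (334,271).
- **Batteries:** blue band (206,277) and white band (266,340).

I'll measure these and confirm in one enlarged crop.

```bash
cat > h.py <<'E'
import numpy as np, cv2
def ray(ci,uv,z):
    K,R,t=ci["intrinsics"],np.array(ci["R"]),np.array(ci["t"])
    uv=np.atleast_2d(np.asarray(uv,float))
    d=(R.T@np.linalg.inv(K)@np.c_[uv,np.ones(len(uv))].T).T
    c=-R.T@t
    return c+d*((z-c[2])/d[:,2])[:,None]
def mask(f,col):
    h=cv2.cvtColor(f,cv2.COLOR_RGB2HSV); H,S,V=[h[...,i].astype(int) for i in range(3)]
    q={"red":((H<6)|(H>172))&(S>170)&(V>90),"yellow":(H>20)&(H<33)&(S>130)&(V>120),"green":(H>50)&(H<80)&(S>110)&(V>60),
       "blue":(H>102)&(H<122)&(S>130)&(V>60),"white":(S<60)&(V>150)}[col]
    return q.astype(np.uint8)
E
python3 - <<'E'
from h import *; from cell import r
f=cv2.imread("topraw.png")[:,:,::-1].copy(); ci=r.camera_info("top")
cv2.imwrite("pics/crop.png",cv2.resize(f[160:290,110:450,::-1],None,fx=2.35,fy=2.35,interpolation=cv2.INTER_CUBIC))
for col in("red","yellow","green","blue","white"):
    cs,hi=cv2.findContours(mask(f,col),cv2.RETR_CCOMP,cv2.CHAIN_APPROX_NONE)
    for i,c in enumerate(cs):
        m=cv2.moments(c)
        if m["m00"]<25: continue
        u=np.array([m["m10"],m["m01"]])/m["m00"]
        if not(110<u[0]<450 and 90<u[1]<290): continue
        hole=hi[0][i][3]>=0
        rc=cv2.minAreaRect(c); P=ray(ci,cv2.boxPoints(rc),0.022)
        e=np.diff(P[:3],axis=0); 
        print(col,"hole" if hole else "", m["m00"],u.round(1),"z.084",ray(ci,u,.084)[0,:2].round(4),"z.05",ray(ci,u,.05)[0,:2].round(4),"z.028",ray(ci,u,.028)[0,:2].round(4),
          "rect@.022 mid",P.mean(0)[:2].round(4),"sides",np.linalg.norm(e,axis=1).round(3),"ang",np.degrees(np.arctan2(e[:,1],e[:,0])).round(1))
print(-ci["R"].T@ci["t"]); print(r.camera_info("wrist"))
E
```

```text
red  101.0 [440.9 214.4] z.084 [ 0.5373 -0.4546] z.05 [ 0.544  -0.4663] z.028 [ 0.5483 -0.4739] rect@.022 mid [ 0.5318 -0.4756] sides [0.012 0.129] ang [-86.1 179.5]
red  1599.5 [312.4 205.9] z.084 [ 0.5576 -0.1388] z.05 [ 0.5649 -0.1414] z.028 [ 0.5696 -0.1431] rect@.022 mid [ 0.5746 -0.1439] sides [0.111 0.113] ang [ -5.7 -95.7]
red  66.5 [175.2 124.6] z.084 [0.7698 0.211 ] z.05 [0.7833 0.2185] z.028 [0.792  0.2234] rect@.022 mid [0.7937 0.2244] sides [0.011 0.059] ang [ -50.1 -142.9]
yellow  1726.5 [356.9 209.4] z.084 [ 0.5491 -0.2484] z.05 [ 0.5562 -0.2542] z.028 [ 0.5607 -0.258 ] rect@.022 mid [ 0.5631 -0.2595] sides [0.112 0.117] ang [ -7.5 -96.3]
yellow hole 25.5 [343.6 188.4] z.084 [ 0.6023 -0.2169] z.05 [ 0.6109 -0.2218] z.028 [ 0.6165 -0.225 ] rect@.022 mid [ 0.6171 -0.2265] sides [0.01  0.032] ang [ -12.3 -101.5]
yellow  390.5 [187.9 185.9] z.084 [0.6074 0.1713] z.05 [0.6162 0.1777] z.028 [0.6218 0.1818] rect@.022 mid [0.6232 0.1828] sides [0.058 0.06 ] ang [ -89.8 -177.8]
yellow hole 246.5 [188.1 185.9] z.084 [0.6072 0.171 ] z.05 [0.616  0.1774] z.028 [0.6216 0.1815] rect
[... 2594 characters left out ...]
.1901] z.05 [0.8159 0.197 ] z.028 [0.8252 0.2015] rect@.022 mid [0.8272 0.2031] sides [0.033 0.033] ang [ -41.6 -135.5]
white  5690.0 [340.1 143.2] z.084 [ 0.7208 -0.2111] z.05 [ 0.7329 -0.2158] z.028 [ 0.7406 -0.2188] rect@.022 mid [ 0.7454 -0.2211] sides [0.2   0.229] ang [ -6.1 -96.4]
[ 0.30660189 -0.04881142  1.25566441]
{'intrinsics': array([[320.53338987,   0.        , 276.16536494],
       [  0.        , 320.53338987, 211.18004081],
       [  0.        ,   0.        ,   1.        ]]), 'R': array([[ 0.30019537,  0.95387707, -0.00113209],
       [ 0.90903733, -0.28572382,  0.3033365 ],
       [ 0.28902227, -0.09208933, -0.95288283]]), 't': array([-0.54941734, -0.03781587,  0.38037196])}
```

View pics/crop.png

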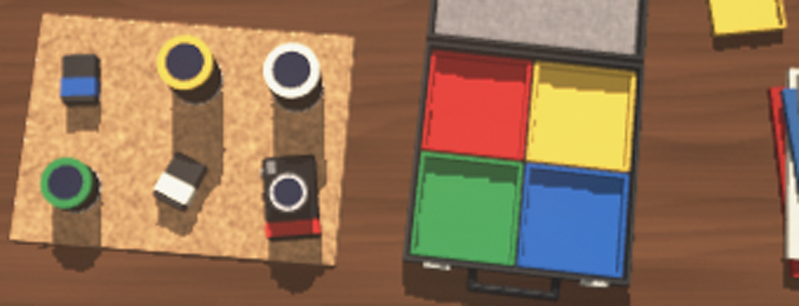

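The crop confirms the choices: black camera with its red band at (293,228), yellow ring (186,62), blue band (80,85) and green ring (68,183). The yellow pocket in the case at (580,118) measures 112 mm outside, while the loose one is about 82 mm. Next I'll go over the pad for a closer wrist view.

Emit:
arm_command(
  deltas=[
    {"x": -53, "y": -28, "z": -2, "hand": 1},
    {"x": -53, "y": -28, "z": -2, "hand": 1},
    {"x": -53, "y": -28, "z": -2, "hand": 1},
    {"x": -53, "y": -28, "z": -2, "hand": 1},
    {"x": -53, "y": -28, "z": -2, "hand": 1},
    {"x": -53, "y": -28, "z": -2, "hand": 1},
    {"x": -53, "y": -28, "z": -2, "hand": 1},
    {"x": -53, "y": -28, "z": -2, "hand": 1},
  ],
)

```text
$.deltas[0]: bad value
```

Emit:
arm_command(
  deltas=[
    {"az": -8.7},
    {"az": -8.8},
    {"x": 0},
    {"x": 0},
    {"x": 0},
    {"x": 0},
    {"x": 0},
    {"x": 0},
  ],
)

```text
$.deltas[0]: bad value
```

```bash
python3 - <<'E'
from h import *; from cell import r
s=r.read_state(); ci=r.camera_info("wrist"); f=r.grab_frame("wrist")
print(s["time_s"],s["eef_pos"],s["eef_rot"])
cv2.imwrite("w1.png",f[:,:,::-1]); np.savez("w1.npz",**ci)
cv2.imwrite("pics/w1.png",cv2.resize(f[:,:,::-1],(800,600),interpolation=cv2.INTER_CUBIC))
for col in("yellow","green","blue","white","red"):
    cs,hi=cv2.findContours(mask(f,col),cv2.RETR_CCOMP,cv2.CHAIN_APPROX_NONE)
    for i,c in enumerate(cs):
        m=cv2.moments(c)
        if m["m00"]<150: continue
        u=np.array([m["m10"],m["m01"]])/m["m00"]; rc=cv2.minAreaRect(c)
        o=[col,"hole" if hi[0][i][3]>=0 else "",m["m00"],u.round(1)]
        for z in(.084,.064,.05,.028):
            P=ray(ci,cv2.boxPoints(rc),z); e=np.diff(P[:3],axis=0)
            o+=[z,ray(ci,u,z)[0,:2].round(4),np.linalg.norm(e,axis=1).round(3)]
        print(*o,np.degrees(np.arctan2(e[:,1],e[:,0])).round(1))
E
```

```text
0.1 [0.1648678  0.52423817 0.2302424 ] [-3.13958103e+00 -2.18004952e-04  2.83678575e+00]
blue  1639.5 [545.6 115.7] 0.084 [0.1643 0.7685] [0.033 0.086] 0.064 [0.1695 0.7837] [0.035 0.092] 0.05 [0.1731 0.7944] [0.037 0.096] 0.028 [0.1788 0.8111] [0.039 0.102] [72.5 -2.5]
white  422.0 [352.4 377. ] 0.084 [0.3912 0.5435] [0.024 0.04 ] 0.064 [0.412  0.5432] [0.025 0.043] 0.05 [0.4266 0.543 ] [0.026 0.045] 0.028 [0.4496 0.5426] [0.028 0.048] [147.   46.1]
white  6409.5 [542.7 253.5] 0.084 [0.2979 0.7583] [0.035 0.271] 0.064 [0.3124 0.7729] [0.037 0.289] 0.05 [0.3224 0.783 ] [0.039 0.302] 0.028 [0.3383 0.799 ] [0.042 0.323] [76.4  1. ]
white  646.0 [514.8  78. ] 0.084 [0.1255 0.7457] [0.007 0.101] 0.064 [0.128  0.7594] [0.007 0.108] 0.05 [0.1297 0.7689] [0.007 0.112] 0.028 [0.1324 0.7839] [0.008 0.12 ] [77.1  0.7]
white  2133.5 [544.   37.1] 0.084 [0.1014 0.7708] [0.025 0.074] 0.064 [0.1022 0.7862] [0.027 0.079] 0.05 [0.1028 0.7969] [0.028 0.083] 0.028 [0.1037 0.8139] [0.03  0.088] [72.5 -2.5]
white  3871.5 [242.4  28.8] 0.084 [0.0226 0.5406] [0.199 0.039] 0.064 [0.0179 0.5401] [0.212 0.042] 0.05 [0.0147 0.5397] [0.222 0.044] 0.028 [0.0096 0.5391] [0.237 0.047] [87.9  9.7]
white  6433.0 [47.6 31.2] 0.084 [-0.0229  0.3906] [0.095 0.053] 0.064 [-0.0306  0.3797] [0.101 0.057] 0.05 [-0.036   0.3721] [0.106 0.06 ] 0.028 [-0.0446  0.3601] [0.113 0.064] [ 72.5 -25.8]
```

View pics/w1.png

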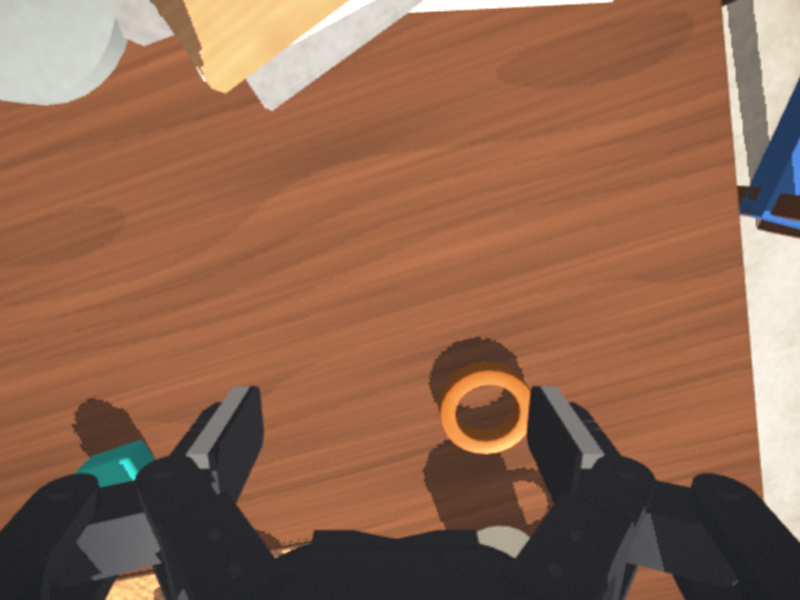

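The wrist view shows that objects behind the tool (-x side) are visible and the gripper hides the lower part below row 400. The move was refused, so I'll write out every field in each row.

Emit:
arm_command(
  deltas=[
    {"ax": 0, "ay": 0, "az": 0, "x": -57, "y": -24, "z": -2, "hand": 1},
    {"ax": 0, "ay": 0, "az": 0, "x": -57, "y": -24, "z": -2, "hand": 1},
    {"ax": 0, "ay": 0, "az": 0, "x": -57, "y": -24, "z": -2, "hand": 1},
    {"ax": 0, "ay": 0, "az": 0, "x": -57, "y": -24, "z": -2, "hand": 1},
    {"ax": 0, "ay": 0, "az": 0, "x": -57, "y": -24, "z": -2, "hand": 1},
    {"ax": 0, "ay": 0, "az": 0, "x": -57, "y": -24, "z": -2, "hand": 1},
    {"ax": 0, "ay": 0, "az": 0, "x": -57, "y": -24, "z": -2, "hand": 1},
    {"ax": 0, "ay": 0, "az": 0, "x": -57, "y": -24, "z": -2, "hand": 1},
  ],
  force=40,
)

```text
time_s: 1.15
eef_pos: [0.5436, 0.2031, 0.2471]
eef_rot: [3.141, -0.0, 2.837]
contact_force: [0.3, 0.9, 0.7]
width: 0.0851
grasp_force: 0.0
```

Emit:
arm_command(
  deltas=[
    {"ax": 0, "ay": 0, "az": -8.7, "x": 0, "y": 0, "z": 0, "hand": 1},
    {"ax": 0, "ay": 0, "az": -8.8, "x": 0, "y": 0, "z": 0, "hand": 1},
    {"ax": 0, "ay": 0, "az": 0, "x": -40, "y": 0, "z": 0, "hand": 1},
    {"ax": 0, "ay": 0, "az": 0, "x": 0, "y": 0, "z": 0, "hand": 1},
    {"ax": 0, "ay": 0, "az": 0, "x": 0, "y": 0, "z": 0, "hand": 1},
    {"ax": 0, "ay": 0, "az": 0, "x": 0, "y": 0, "z": 0, "hand": 1},
    {"ax": 0, "ay": 0, "az": 0, "x": 0, "y": 0, "z": 0, "hand": 1},
    {"ax": 0, "ay": 0, "az": 0, "x": 0, "y": 0, "z": 0, "hand": 1},
  ],
)

```text
time_s: 2.15
eef_pos: [0.5821, 0.2048, 0.2478]
eef_rot: [3.141, 0.001, -3.141]
contact_force: [-0.1, -1.0, 0.4]
width: 0.0848
grasp_force: 0.0
```

```bash
cat > look.py <<'E'
from h import *; from cell import r
import sys
s=r.read_state(); ci=r.camera_info("wrist"); f=r.grab_frame("wrist"); n=sys.argv[1]
print(s["time_s"],s["eef_pos"],s["eef_rot"])
cv2.imwrite(n+".png",f[:,:,::-1]); np.savez(n+".npz",**ci)
cv2.imwrite(f"pics/{n}.png",cv2.resize(f[:,:,::-1],(800,600),interpolation=cv2.INTER_CUBIC))
for col in("yellow","green","blue","white","red"):
    cs,hi=cv2.findContours(mask(f,col),cv2.RETR_CCOMP,cv2.CHAIN_APPROX_NONE)
    for i,c in enumerate(cs):
        m=cv2.moments(c)
        if m["m00"]<150: continue
        u=np.array([m["m10"],m["m01"]])/m["m00"]; rc=cv2.minAreaRect(c)
        o=[col,"hole" if hi[0][i][3]>=0 else "",m["m00"],u.round(1)]
        for z in(.084,.064,.05,.028):
            P=ray(ci,cv2.boxPoints(rc),z); e=np.diff(P[:3],axis=0)
            o+=[z,ray(ci,u,z)[0,:2].round(4),np.linalg.norm(e,axis=1).round(3)]
        print(*o,np.degrees(np.arctan2(e[:,1],e[:,0])).round(1))
E
python3 look.py w2
```

```text
2.15 [0.58211137 0.20480475 0.24781624] [ 3.14134841e+00  6.91180082e-04 -3.14066558e+00]
yellow  2566.5 [241.2 214.8] 0.084 [0.6048 0.1703] [0.057 0.06 ] 0.064 [0.6114 0.1681] [0.061 0.063] 0.05 [0.6161 0.1665] [0.063 0.066] 0.028 [0.6234 0.164 ] [0.067 0.07 ] [90.  -0.3]
yellow hole 1339.0 [241.  215.8] 0.084 [0.6057 0.1702] [0.042 0.042] 0.064 [0.6124 0.1679] [0.045 0.045] 0.05 [0.6171 0.1663] [0.046 0.047] 0.028 [0.6245 0.1638] [0.049 0.05 ] [134.8  43.3]
green  2514.5 [369.3  85.6] 0.084 [0.483  0.2887] [0.048 0.048] 0.064 [0.4817 0.2942] [0.052 0.051] 0.05 [0.4808 0.298 ] [0.054 0.053] 0.028 [0.4794 0.304 ] [0.057 0.057] [-176.4   90.1]
green hole 1257.5 [370.4  85.7] 0.084 [0.4831 0.2897] [0.034 0.034] 0.064 [0.4819 0.2952] [0.036 0.036] 0.05 [0.481  0.2991] [0.038 0.038] 0.028 [0.4796 0.3052] [0.04 0.04] [134.8  50. ]
green  783.0 [ 4.8 87.9] 0.084 [ 0.4853 -0.037 ] [0.094 0.012] 0.064 [ 0.4842 -0.0528] [0.1   0.012] 0.05 [ 0.4834 -0.0638] [0.104 0.013] 0.028 [ 0.4821 -0.0812] [0.111 0.014] [165.4  90.1]
blue  558.5 [354.  189.2] 0.084 [0.5782 0.2822] [0.019 0.034] 0.064 [0.5
[... 1820 characters left out ...]
71  0.0679] [0.029 0.03 ] 0.064 [0.469  0.0589] [0.031 0.032] 0.05 [0.4675 0.0527] [0.033 0.033] 0.028 [0.4652 0.0428] [0.035 0.035] [128.5  43.8]
red  281.5 [280.1 321.7] 0.084 [0.7319 0.2102] [0.017 0.052] 0.064 [0.7468 0.2105] [0.018 0.055] 0.05 [0.7573 0.2107] [0.019 0.057] 0.028 [0.7737 0.2111] [0.02  0.061] [120.8  24.2]
red  1975.5 [ 10.9 178.5] 0.084 [ 0.5676 -0.0523] [0.025 0.097] 0.064 [ 0.5718 -0.069 ] [0.027 0.103] 0.05 [ 0.5748 -0.0808] [0.028 0.108] 0.028 [ 0.5794 -0.0992] [0.03  0.115] [ 90.  -13.3]
red  1012.5 [130.3  36.6] 0.084 [0.4441 0.0808] [0.058 0.016] 0.064 [0.4403 0.0727] [0.062 0.017] 0.05 [0.4376 0.067 ] [0.065 0.017] 0.028 [0.4334 0.0581] [0.069 0.019] [91.7 -3.9]
```

View pics/w2.png

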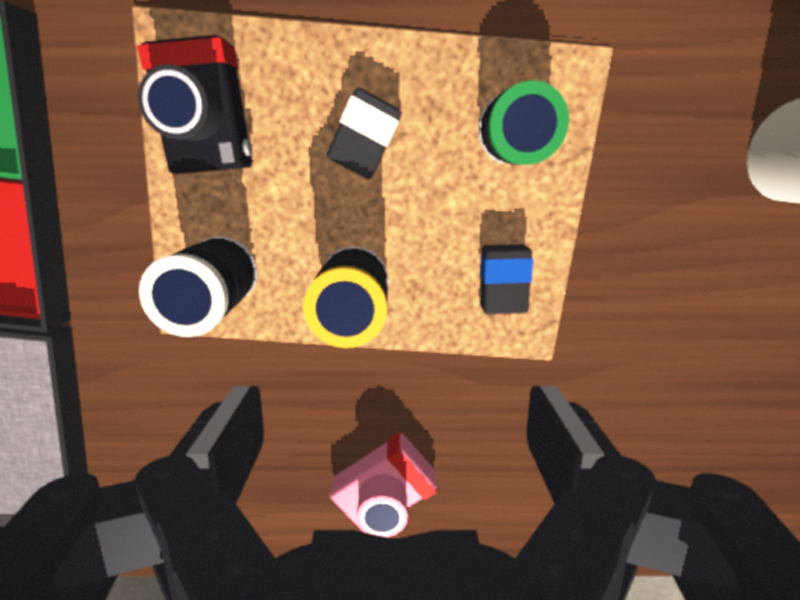

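The wrist view (800x600) shows all six items clear: camera lens (171,101), yellow zoom (344,308), green prime (529,122), blue battery (507,279). They agree with the top view to 2.5 mm. I'll get the camera's angle and the battery ends from edge pixels.

```bash
python3 - <<'E'
from h import *
w=dict(np.load("w2.npz")); P=ray(w,np.array([[173,172],[250,165],[250,165],[234,66]])*.7,.034)
for a,b in((0,1),(3,2)):
    d=P[b]-P[a]; print("cam edge",P[a][:2].round(4),P[b][:2].round(4),np.linalg.norm(d).round(4),np.degrees(np.arctan2(d[1],d[0])).round(1))
f=cv2.imread("w2.png")[:,:,::-1].copy(); h=cv2.cvtColor(f,cv2.COLOR_RGB2HSV)
# battery: dark or blue pixels in window, side columns and + end row
b=(((h[...,2]<75))|(mask(f,"blue")>0))[165:230,328:382]
for rr in(200,210,214): 
    x=np.where(b[rr-165])[0]+328; Q=ray(w,[[x.min()-.5,rr],[x.max()+.5,rr]],.028); print(rr,x.min(),x.max(),Q[:,:2].round(4).tolist())
y=np.where(b[:,355-328])[0]+165; print(y.min(),y.max(),ray(w,[[355,y.max()+.5]],.028)[0,:2].round(4),ray(w,[[355,y.min()-.5]],.004)[0,:2].round(4))
E
```

```text
cam edge [0.5148 0.0396] [0.5098 0.0977] 0.0584 95.0
cam edge [0.4432 0.0929] [0.5098 0.0977] 0.0668 4.2
200 337 369 [[0.6049, 0.2766], [0.6049, 0.3154]]
210 337 368 [[0.6173, 0.2774], [0.6173, 0.3154]]
214 337 368 [[0.6223, 0.2776], [0.6223, 0.3158]]
172 215 [0.6241 0.2998] [0.5756 0.3018]
```

Battery is at (0.600, 0.296). The fingertips in the picture stand 13 mm behind the TCP when open, so TCP z = 0.005 is safe. Battery first.

Emit:
arm_command(
  deltas=[
    {"ax": 0, "ay": 0, "az": 0, "x": -9, "y": 46, "z": 20, "hand": 1},
    {"ax": 0, "ay": 0, "az": 0, "x": -9, "y": 45, "z": 30, "hand": 1},
    {"ax": 0, "ay": 0, "az": 0, "x": 0, "y": 0, "z": 35, "hand": 1},
    {"ax": 0, "ay": 0, "az": 0, "x": 0, "y": 0, "z": 35, "hand": 1},
    {"ax": 0, "ay": 0, "az": 0, "x": 0, "y": 0, "z": 35, "hand": 1},
    {"ax": 0, "ay": 0, "az": 0, "x": 0, "y": 0, "z": 25, "hand": 1},
    {"ax": 0, "ay": 0, "az": 0, "x": 0, "y": 0, "z": 18, "hand": 1},
    {"ax": 0, "ay": 0, "az": 0, "x": 0, "y": 0, "z": 0, "hand": 1},
  ],
  force=40,
)

```text
time_s: 3.2
eef_pos: [0.5993, 0.2953, 0.0475]
eef_rot: [-3.14, -0.003, -3.141]
contact_force: [0.2, -0.4, 0.2]
width: 0.0856
grasp_force: 0.0
```

Emit:
arm_command(
  deltas=[
    {"ax": 0, "ay": 0, "az": 0, "x": 0, "y": 1, "z": 20, "hand": 1},
    {"ax": 0, "ay": 0, "az": 0, "x": 0, "y": 0, "z": 16, "hand": 1},
    {"ax": 0, "ay": 0, "az": 0, "x": 0, "y": 0, "z": 7, "hand": 1},
    {"ax": 0, "ay": 0, "az": 0, "x": 0, "y": 0, "z": 0, "hand": 0.5},
    {"ax": 0, "ay": 0, "az": 0, "x": 0, "y": 0, "z": 0, "hand": 0.3},
    {"ax": 0, "ay": 0, "az": 0, "x": 0, "y": 0, "z": 0, "hand": 0},
    {"ax": 0, "ay": 0, "az": 0, "x": 0, "y": 0, "z": 0, "hand": 0},
    {"ax": 0, "ay": 0, "az": 0, "x": 0, "y": 0, "z": 0, "hand": 0},
  ],
)

```text
time_s: 4.2
eef_pos: [0.6012, 0.297, 0.0075]
eef_rot: [3.141, 0.002, -3.141]
contact_force: [0.6, 0.2, 4.0]
width: 0.0372
grasp_force: 42.0
```

Emit:
arm_command(
  deltas=[
    {"ax": 0, "ay": 0, "az": 0, "x": 0, "y": 0, "z": -50, "hand": 0},
    {"ax": 0, "ay": 0, "az": 0, "x": 0, "y": 0, "z": -60, "hand": 0},
    {"ax": 0, "ay": 0, "az": 0, "x": 16, "y": -57, "z": 0, "hand": 0},
    {"ax": 0, "ay": 0, "az": 0, "x": 16, "y": -57, "z": 0, "hand": 0},
    {"ax": 0, "ay": 0, "az": 0, "x": 16, "y": -57, "z": 0, "hand": 0},
    {"ax": 0, "ay": 0, "az": 0, "x": 16, "y": -57, "z": 0, "hand": 0},
    {"ax": 0, "ay": 0, "az": 0, "x": 16, "y": -57, "z": 0, "hand": 0},
    {"ax": 0, "ay": 0, "az": 0, "x": 16, "y": -57, "z": 0, "hand": 0},
  ],
)

```text
time_s: 5.2
eef_pos: [0.5034, -0.0469, 0.1158]
eef_rot: [3.142, -0.001, -3.141]
contact_force: [0.1, 0.0, -1.4]
width: 0.0374
grasp_force: 41.6
```

Emit:
arm_command(
  deltas=[
    {"ax": 0, "ay": 0, "az": 0, "x": 14, "y": -51, "z": 0, "hand": 0},
    {"ax": 0, "ay": 0, "az": 0, "x": 14, "y": -51, "z": 0, "hand": 0},
    {"ax": 0, "ay": 0, "az": 0, "x": 14, "y": -51, "z": 0, "hand": 0},
    {"ax": 0, "ay": 0, "az": 0, "x": 14, "y": -50, "z": 0, "hand": 0},
    {"ax": 0, "ay": 0, "az": 6.2, "x": 0, "y": 0, "z": 0, "hand": 0},
    {"ax": 0, "ay": 0, "az": 0, "x": 0, "y": 0, "z": 20, "hand": 0},
    {"ax": 0, "ay": 0, "az": 0, "x": 0, "y": 0, "z": 20, "hand": 0},
    {"ax": 0, "ay": 0, "az": 0, "x": 0, "y": 0, "z": 0, "hand": 0},
  ],
)

```text
time_s: 6.2
eef_pos: [0.447, -0.2473, 0.0739]
eef_rot: [3.139, -0.005, 3.034]
contact_force: [0.0, 0.1, -0.1]
width: 0.0371
grasp_force: 41.5
```

Emit:
arm_command(
  deltas=[
    {"ax": 0, "ay": 0, "az": 0, "x": 0, "y": 0, "z": 25, "hand": 0},
    {"ax": 0, "ay": 0, "az": 0, "x": 0, "y": 0, "z": 20, "hand": 0},
    {"ax": 0, "ay": 0, "az": 0, "x": 0, "y": 0, "z": 12, "hand": 0},
    {"ax": 0, "ay": 0, "az": 0, "x": 0, "y": 0, "z": 4, "hand": 0},
    {"ax": 0, "ay": 0, "az": 0, "x": 0, "y": 0, "z": 2, "hand": 0},
    {"ax": 0, "ay": 0, "az": 0, "x": 0, "y": 0, "z": 1, "hand": 0},
    {"ax": 0, "ay": 0, "az": 0, "x": 0, "y": 0, "z": 1, "hand": 0},
    {"ax": 0, "ay": 0, "az": 0, "x": 0, "y": 0, "z": 0, "hand": 0},
  ],
)

```text
time_s: 7.2
eef_pos: [0.4489, -0.2485, 0.0116]
eef_rot: [-3.141, 0.0, 3.034]
contact_force: [0.9, -0.6, -1.4]
width: 0.0371
grasp_force: 41.6
```

Emit:
arm_command(
  deltas=[
    {"ax": 0, "ay": 0, "az": 0, "x": 0, "y": 0, "z": 1, "hand": 0},
    {"ax": 0, "ay": 0, "az": 0, "x": 0, "y": 0, "z": 0.5, "hand": 0},
    {"ax": 0, "ay": 0, "az": 0, "x": 0, "y": 0, "z": 0, "hand": 0.6},
    {"ax": 0, "ay": 0, "az": 0, "x": 0, "y": 0, "z": 0, "hand": 0.7},
    {"ax": 0, "ay": 0, "az": 0, "x": 0, "y": 0, "z": 0, "hand": 0.7},
    {"ax": 0, "ay": 0, "az": 0, "x": 0, "y": 0, "z": -20, "hand": 0.7},
    {"ax": 0, "ay": 0, "az": 0, "x": 0, "y": 0, "z": -40, "hand": 0.7},
    {"ax": 0, "ay": 0, "az": -6.2, "x": 0, "y": 0, "z": -50, "hand": 1},
  ],
)

```text
time_s: 8.2
eef_pos: [0.4478, -0.2478, 0.1194]
eef_rot: [3.139, -0.003, -3.138]
contact_force: [0.1, -0.8, 0.4]
width: 0.076
grasp_force: 0.0
```

Emit:
arm_command(
  deltas=[
    {"ax": 0, "ay": 0, "az": 0, "x": -4, "y": 52, "z": 0, "hand": 1},
    {"ax": 0, "ay": 0, "az": 0, "x": -4, "y": 51, "z": 0, "hand": 1},
    {"ax": 0, "ay": 0, "az": 0, "x": -4, "y": 51, "z": 0, "hand": 1},
    {"ax": 0, "ay": 0, "az": 0, "x": -4, "y": 51, "z": 0, "hand": 1},
    {"ax": 0, "ay": 0, "az": 0, "x": -3, "y": 51, "z": 0, "hand": 1},
    {"ax": 0, "ay": 0, "az": 0, "x": -3, "y": 51, "z": 0, "hand": 1},
    {"ax": 0, "ay": 0, "az": 0, "x": 0, "y": 0, "z": 20, "hand": 1},
    {"ax": 0, "ay": 0, "az": 0, "x": 0, "y": 0, "z": 0, "hand": 1},
  ],
)

```text
time_s: 9.2
eef_pos: [0.469, 0.0592, 0.098]
eef_rot: [-3.141, -0.004, -3.139]
contact_force: [-0.2, 0.2, 0.3]
width: 0.0852
grasp_force: 0.0
```

```bash
python3 look.py w3 | egrep "^[0-9]|white"; python3 -c "
import cv2;from cell import r
f=r.grab_frame('top');cv2.imwrite('pics/t2.png',cv2.resize(f[160:290,110:450,::-1],None,fx=2.35,fy=2.35,interpolation=cv2.INTER_CUBIC))"
```

```text
9.2 [0.46899952 0.05924233 0.0980413 ] [-3.14146812 -0.00418828 -3.13944096]
white  2973.0 [275.  248.3] 0.084 [0.4607 0.0592] [0.033 0.034] 0.064 [0.4696 0.0591] [0.037 0.039] 0.05 [0.4759 0.0591] [0.04  0.042] 0.028 [0.4857 0.0591] [0.045 0.047] [90.1  1.8]
white hole 1998.0 [275.  248.5] 0.084 [0.4608 0.0592] [0.028 0.028] 0.064 [0.4698 0.0591] [0.031 0.031] 0.05 [0.476  0.0591] [0.033 0.033] 0.028 [0.4859 0.0591] [0.037 0.037] [136.5  43.7]
white  1799.5 [446.7 236.9] 0.084 [0.454 0.15 ] [0.016 0.039] 0.064 [0.4621 0.1614] [0.018 0.044] 0.05 [0.4677 0.1695] [0.019 0.048] 0.028 [0.4766 0.1821] [0.021 0.053] [161.2  64.1]
white  174.5 [ 32.9 119.2] 0.084 [ 0.3946 -0.0551] [0.003 0.02 ] 0.064 [ 0.3951 -0.0697] [0.003 0.023] 0.05 [ 0.3955 -0.0799] [0.004 0.024] 0.028 [ 0.3961 -0.0959] [0.004 0.027] [160.8  84.8]
```

View pics/t2.png

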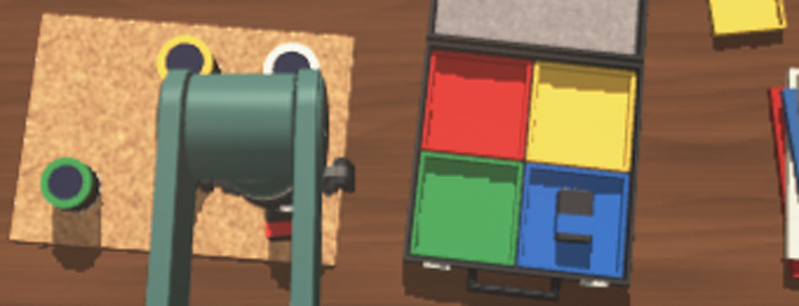

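View pics/w3.png

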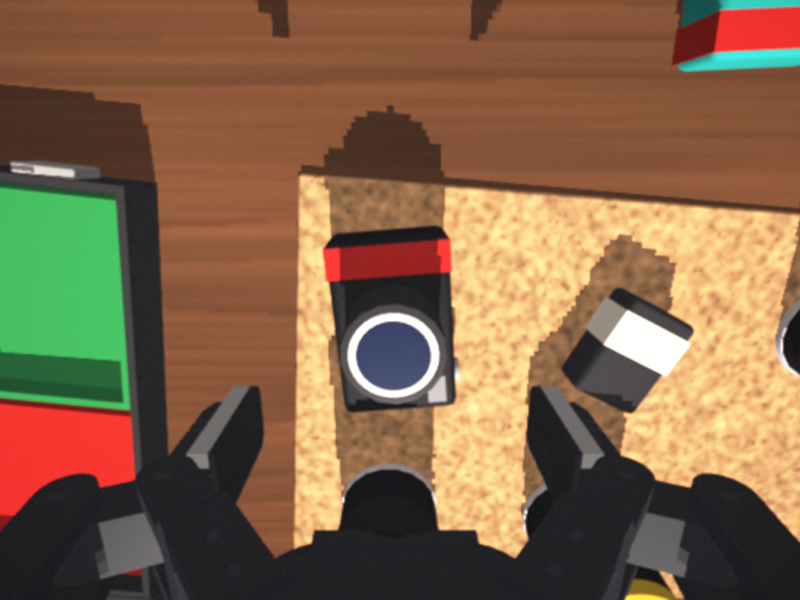

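The battery sits centred in the blue pocket. The camera's lens (393,354) lies straight between the fingers at y 0.059.

Emit:
arm_command(
  deltas=[
    {"ax": 0, "ay": 0, "az": 0, "x": 0, "y": 0, "z": 25, "hand": 1},
    {"ax": 0, "ay": 0, "az": 0, "x": 0, "y": 0, "z": 25, "hand": 1},
    {"ax": 0, "ay": 0, "az": 0, "x": 0, "y": 0, "z": 13, "hand": 1},
    {"ax": 0, "ay": 0, "az": 0, "x": 0, "y": 0, "z": 0, "hand": 0.6},
    {"ax": 0, "ay": 0, "az": 0, "x": 0, "y": 0, "z": 0, "hand": 0.4},
    {"ax": 0, "ay": 0, "az": 0, "x": 0, "y": 0, "z": 0, "hand": 0},
    {"ax": 0, "ay": 0, "az": 0, "x": 0, "y": 0, "z": 0, "hand": 0},
    {"ax": 0, "ay": 0, "az": 0, "x": 0, "y": 0, "z": 0, "hand": 0},
  ],
  force=60,
)

```text
time_s: 10.3
eef_pos: [0.4719, 0.0586, 0.0385]
eef_rot: [3.142, 0.004, -3.141]
contact_force: [-1.2, 0.3, 6.0]
width: 0.0443
grasp_force: 62.2
```

Emit:
arm_command(
  deltas=[
    {"ax": 0, "ay": 0, "az": 0, "x": 0, "y": 0, "z": -25, "hand": 0},
    {"ax": 0, "ay": 0, "az": 0, "x": 0, "y": 0, "z": -35, "hand": 0},
    {"ax": 0, "ay": 0, "az": 0, "x": -26, "y": -51, "z": 0, "hand": 0},
    {"ax": 0, "ay": 0, "az": 0, "x": -26, "y": -51, "z": 0, "hand": 0},
    {"ax": 0, "ay": 0, "az": 0, "x": -26, "y": -51, "z": 0, "hand": 0},
    {"ax": 0, "ay": 0, "az": 0, "x": -27, "y": -50, "z": 0, "hand": 0},
    {"ax": 0, "ay": 0, "az": 5.4, "x": 0, "y": 0, "z": 0, "hand": 0},
    {"ax": 0, "ay": 0, "az": 5.3, "x": 0, "y": 0, "z": 0, "hand": 0},
  ],
)

```text
time_s: 11.3
eef_pos: [0.5749, -0.145, 0.0949]
eef_rot: [3.141, -0.004, 2.951]
contact_force: [0.3, -0.2, -3.6]
width: 0.0442
grasp_force: 62.3
```

```bash
python3 look.py w4 | egrep "^[0-9]|red"
```

```text
11.3 [ 0.57485739 -0.14500446  0.09489346] [ 3.1408866  -0.0035723   2.95084573]
red  13829.5 [276.  188.2] 0.084 [ 0.5336 -0.1367] [0.079 0.071] 0.064 [ 0.5383 -0.1376] [0.089 0.08 ] 0.05 [ 0.5415 -0.1382] [0.096 0.087] 0.028 [ 0.5467 -0.1392] [0.107 0.097] [79.6 -6.2]
red hole 1897.0 [269.2 179.6] 0.084 [ 0.5287 -0.1392] [0.058 0.009] 0.064 [ 0.5327 -0.1404] [0.065 0.01 ] 0.05 [ 0.5356 -0.1413] [0.071 0.011] 0.028 [ 0.54   -0.1426] [0.079 0.012] [83.8 -3.5]
```

View pics/w4.png

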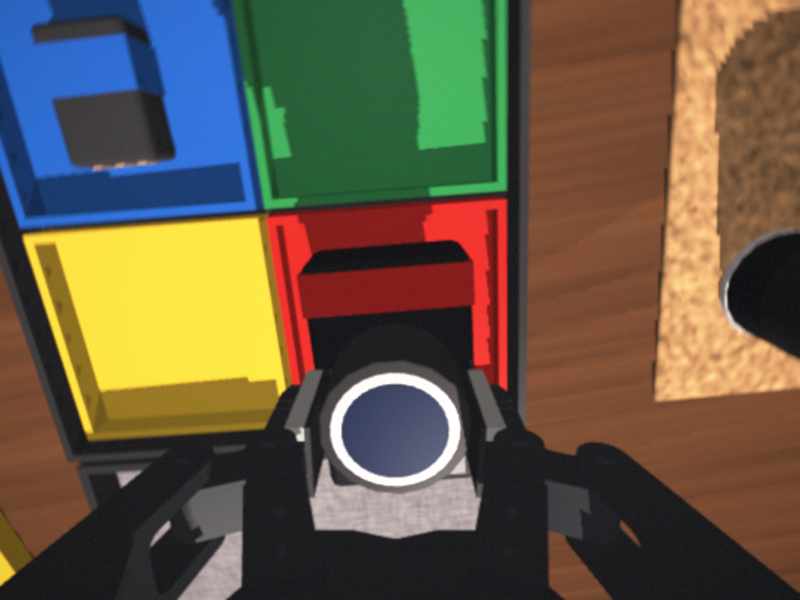

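The camera hangs level and aligned above the red pocket: band at (385,280), pocket walls at x 270 and 505. Lowering.

Emit:
arm_command(
  deltas=[
    {"ax": 0, "ay": 0, "az": 0, "x": 0, "y": 0, "z": 22, "hand": 0},
    {"ax": 0, "ay": 0, "az": 0, "x": 0, "y": 0, "z": 18, "hand": 0},
    {"ax": 0, "ay": 0, "az": 0, "x": 0, "y": 0, "z": 8, "hand": 0},
    {"ax": 0, "ay": 0, "az": 0, "x": 0, "y": 0, "z": 4, "hand": 0},
    {"ax": 0, "ay": 0, "az": 0, "x": 0, "y": 0, "z": 2, "hand": 0},
    {"ax": 0, "ay": 0, "az": 0, "x": 0, "y": 0, "z": 1, "hand": 0},
    {"ax": 0, "ay": 0, "az": 0, "x": 0, "y": 0, "z": 0, "hand": 0},
    {"ax": 0, "ay": 0, "az": 0, "x": 0, "y": 0, "z": 0, "hand": 0},
  ],
)

```text
time_s: 12.35
eef_pos: [0.5761, -0.1444, 0.0426]
eef_rot: [-3.142, 0.001, 2.956]
contact_force: [-1.0, 0.4, -0.4]
width: 0.0442
grasp_force: 62.3
```

Emit:
arm_command(
  deltas=[
    {"ax": 0, "ay": 0, "az": 0, "x": 0, "y": 0, "z": 0.7, "hand": 0},
    {"ax": 0, "ay": 0, "az": 0, "x": 0, "y": 0, "z": 0, "hand": 0},
    {"ax": 0, "ay": 0, "az": 0, "x": 0, "y": 0, "z": 0, "hand": 0.7},
    {"ax": 0, "ay": 0, "az": 0, "x": 0, "y": 0, "z": 0, "hand": 0.8},
    {"ax": 0, "ay": 0, "az": 0, "x": 0, "y": 0, "z": 0, "hand": 0.8},
    {"ax": 0, "ay": 0, "az": 0, "x": 0, "y": 0, "z": -20, "hand": 0.8},
    {"ax": 0, "ay": 0, "az": -5.4, "x": 0, "y": 0, "z": -40, "hand": 0.8},
    {"ax": 0, "ay": 0, "az": -5.3, "x": 0, "y": 0, "z": -50, "hand": 1},
  ],
)

```text
time_s: 13.35
eef_pos: [0.5747, -0.144, 0.1505]
eef_rot: [3.14, -0.003, -3.138]
contact_force: [1.1, 0.1, 0.3]
width: 0.0841
grasp_force: 0.0
```

Emit:
arm_command(
  deltas=[
    {"ax": 0, "ay": 0, "az": 0, "x": 11, "y": 56, "z": 0, "hand": 1},
    {"ax": 0, "ay": 0, "az": 0, "x": 12, "y": 56, "z": 0, "hand": 1},
    {"ax": 0, "ay": 0, "az": 0, "x": 12, "y": 56, "z": 0, "hand": 1},
    {"ax": 0, "ay": 0, "az": 0, "x": 12, "y": 55, "z": 0, "hand": 1},
    {"ax": 0, "ay": 0, "az": 0, "x": 12, "y": 55, "z": 0, "hand": 1},
    {"ax": 0, "ay": 0, "az": 0, "x": 12, "y": 55, "z": 0, "hand": 1},
    {"ax": 0, "ay": 0, "az": 0, "x": 11, "y": 55, "z": 0, "hand": 1},
    {"ax": 0, "ay": 0, "az": 0, "x": 11, "y": 55, "z": 0, "hand": 1},
  ],
)

```text
time_s: 14.35
eef_pos: [0.4819, 0.3003, 0.1511]
eef_rot: [3.141, 0.001, -3.141]
contact_force: [1.0, -0.0, -0.4]
width: 0.0853
grasp_force: 0.0
```

```bash
python3 look.py w5 | egrep "^[0-9]|green"
```

```text
14.35 [0.48187274 0.30034813 0.15112572] [ 3.14144537e+00  5.77217486e-04 -3.14101926e+00]
green  3062.5 [278.1 208.5] 0.084 [0.4678 0.3023] [0.039 0.047] 0.064 [0.474  0.3025] [0.043 0.051] 0.05 [0.4783 0.3026] [0.046 0.055] 0.028 [0.4852 0.3028] [0.05 0.06] [105.7  16.5]
green hole 1469.0 [277.8 211.1] 0.084 [0.4696 0.3021] [0.029 0.03 ] 0.064 [0.476  0.3023] [0.032 0.033] 0.05 [0.4805 0.3024] [0.034 0.035] 0.028 [0.4875 0.3025] [0.037 0.039] [135.6  44.5]
```

Emit:
arm_command(
  deltas=[
    {"ax": 0, "ay": 0, "az": 0, "x": 0, "y": 1, "z": 35, "hand": 1},
    {"ax": 0, "ay": 0, "az": 0, "x": 0, "y": 0, "z": 40, "hand": 1},
    {"ax": 0, "ay": 0, "az": 0, "x": 0, "y": 0, "z": 35, "hand": 1},
    {"ax": 0, "ay": 0, "az": 0, "x": 0, "y": 0, "z": 18, "hand": 1},
    {"ax": 0, "ay": 0, "az": 0, "x": 0, "y": 0, "z": 6, "hand": 1},
    {"ax": 0, "ay": 0, "az": 0, "x": 0, "y": 0, "z": 0, "hand": 1},
    {"ax": 0, "ay": 0, "az": 0, "x": 0, "y": 0, "z": 0, "hand": 0.6},
    {"ax": 0, "ay": 0, "az": 0, "x": 0, "y": 0, "z": 0, "hand": 0.5},
  ],
)

```text
time_s: 15.4
eef_pos: [0.4835, 0.2997, 0.0191]
eef_rot: [3.141, 0.003, -3.141]
contact_force: [-4.8, -1.9, 2.1]
width: 0.0524
grasp_force: 64.5
```

Emit:
arm_command(
  deltas=[
    {"ax": 0, "ay": 0, "az": 0, "x": 0, "y": 0, "z": 0, "hand": 0},
    {"ax": 0, "ay": 0, "az": 0, "x": 0, "y": 0, "z": 0, "hand": 0},
    {"ax": 0, "ay": 0, "az": 0, "x": 0, "y": 0, "z": 0, "hand": 0},
    {"ax": 0, "ay": 0, "az": 0, "x": 0, "y": 0, "z": 0, "hand": 0},
    {"ax": 0, "ay": 0, "az": 0, "x": 0, "y": 0, "z": 0, "hand": 0},
    {"ax": 0, "ay": 0, "az": 0, "x": 0, "y": 0, "z": 0, "hand": 0},
    {"ax": 0, "ay": 0, "az": 0, "x": 0, "y": 0, "z": -55, "hand": 0},
    {"ax": 0, "ay": 0, "az": 0, "x": 0, "y": 0, "z": -55, "hand": 0},
  ],
)

```text
time_s: 16.4
eef_pos: [0.4811, 0.2991, 0.1264]
eef_rot: [-3.14, -0.004, -3.141]
contact_force: [0.3, -0.3, -2.4]
width: 0.0522
grasp_force: 63.9
```

Emit:
arm_command(
  deltas=[
    {"ax": 0, "ay": 0, "az": 0, "x": 3, "y": -54, "z": 0, "hand": 0},
    {"ax": 0, "ay": 0, "az": 0, "x": 3, "y": -54, "z": 0, "hand": 0},
    {"ax": 0, "ay": 0, "az": 0, "x": 3, "y": -54, "z": 0, "hand": 0},
    {"ax": 0, "ay": 0, "az": 0, "x": 3, "y": -54, "z": 0, "hand": 0},
    {"ax": 0, "ay": 0, "az": 0, "x": 3, "y": -54, "z": 0, "hand": 0},
    {"ax": 0, "ay": 0, "az": 0, "x": 3, "y": -54, "z": 0, "hand": 0},
    {"ax": 0, "ay": 0, "az": 0, "x": 2, "y": -54, "z": 0, "hand": 0},
    {"ax": 0, "ay": 0, "az": 0, "x": 2, "y": -54, "z": 0, "hand": 0},
  ],
)

```text
time_s: 17.4
eef_pos: [0.4597, -0.1337, 0.1263]
eef_rot: [3.141, -0.001, -3.141]
contact_force: [1.1, 0.2, -2.3]
width: 0.0526
grasp_force: 64.3
```

Emit:
arm_command(
  deltas=[
    {"ax": 0, "ay": 0, "az": 6.2, "x": 0, "y": 0, "z": 0, "hand": 0},
    {"ax": 0, "ay": 0, "az": 0, "x": 0, "y": 0, "z": 35, "hand": 0},
    {"ax": 0, "ay": 0, "az": 0, "x": 0, "y": 0, "z": 35, "hand": 0},
    {"ax": 0, "ay": 0, "az": 0, "x": 0, "y": 0, "z": 20, "hand": 0},
    {"ax": 0, "ay": 0, "az": 0, "x": 0, "y": 0, "z": 10, "hand": 0},
    {"ax": 0, "ay": 0, "az": 0, "x": 0, "y": 0, "z": 4, "hand": 0},
    {"ax": 0, "ay": 0, "az": 0, "x": 0, "y": 0, "z": 1, "hand": 0},
    {"ax": 0, "ay": 0, "az": 0, "x": 0, "y": 0, "z": 0, "hand": 0},
  ],
)

```text
time_s: 18.4
eef_pos: [0.4614, -0.1326, 0.0231]
eef_rot: [-3.141, 0.002, 3.034]
contact_force: [-1.0, 0.4, 0.7]
width: 0.0527
grasp_force: 64.7
```

Emit:
arm_command(
  deltas=[
    {"ax": 0, "ay": 0, "az": 0, "x": 0, "y": 0, "z": 0.7, "hand": 0},
    {"ax": 0, "ay": 0, "az": 0, "x": 0, "y": 0, "z": 0, "hand": 0},
    {"ax": 0, "ay": 0, "az": 0, "x": 0, "y": 0, "z": 0, "hand": 0.75},
    {"ax": 0, "ay": 0, "az": 0, "x": 0, "y": 0, "z": 0, "hand": 0.82},
    {"ax": 0, "ay": 0, "az": 0, "x": 0, "y": 0, "z": 0, "hand": 0.82},
    {"ax": 0, "ay": 0, "az": 0, "x": 0, "y": 0, "z": -20, "hand": 0.82},
    {"ax": 0, "ay": 0, "az": -6.2, "x": 0, "y": 0, "z": -50, "hand": 0.9},
    {"ax": 0, "ay": 0, "az": 0, "x": 0, "y": 0, "z": -60, "hand": 1},
  ],
)

```text
time_s: 19.4
eef_pos: [0.4597, -0.132, 0.1513]
eef_rot: [3.14, -0.003, -3.14]
contact_force: [1.4, -0.4, 0.0]
width: 0.0854
grasp_force: 0.0
```

Emit:
arm_command(
  deltas=[
    {"ax": 0, "ay": 0, "az": 0, "x": -24, "y": 50, "z": 0, "hand": 1},
    {"ax": 0, "ay": 0, "az": 0, "x": -24, "y": 50, "z": 0, "hand": 1},
    {"ax": 0, "ay": 0, "az": 0, "x": -24, "y": 50, "z": 0, "hand": 1},
    {"ax": 0, "ay": 0, "az": 0, "x": -24, "y": 51, "z": 0, "hand": 1},
    {"ax": 0, "ay": 0, "az": 0, "x": -25, "y": 51, "z": 0, "hand": 1},
    {"ax": 0, "ay": 0, "az": 0, "x": -25, "y": 51, "z": 0, "hand": 1},
    {"ax": 0, "ay": 0, "az": 0, "x": 0, "y": 0, "z": 0, "hand": 1},
    {"ax": 0, "ay": 0, "az": 0, "x": 0, "y": 0, "z": 0, "hand": 1},
  ],
)

```text
time_s: 20.4
eef_pos: [0.6062, 0.1704, 0.1508]
eef_rot: [-3.141, -0.001, -3.141]
contact_force: [-0.1, -0.4, 0.4]
width: 0.0857
grasp_force: 0.0
```

```bash
python3 look.py w6 | egrep "^[0-9]|yellow"
```

```text
20.4 [0.60617792 0.17043299 0.15079954] [-3.14076685e+00 -1.07714580e-03 -3.14056432e+00]
yellow  5233.5 [274.7 225.9] 0.084 [0.6046 0.17  ] [0.058 0.057] 0.064 [0.6119 0.17  ] [0.064 0.062] 0.05 [0.6171 0.1699] [0.067 0.066] 0.028 [0.6252 0.1698] [0.073 0.072] [152.8  63. ]
yellow hole 2768.0 [274.7 227.4] 0.084 [0.6057 0.17  ] [0.042 0.042] 0.064 [0.6132 0.1699] [0.046 0.046] 0.05 [0.6184 0.1699] [0.049 0.049] 0.028 [0.6267 0.1698] [0.053 0.053] [135.7  44.3]
```

Emit:
arm_command(
  deltas=[
    {"ax": 0, "ay": 0, "az": 0, "x": 0, "y": 0, "z": 30, "hand": 1},
    {"ax": 0, "ay": 0, "az": 0, "x": 0, "y": 0, "z": 30, "hand": 1},
    {"ax": 0, "ay": 0, "az": 0, "x": 0, "y": 0, "z": 25, "hand": 1},
    {"ax": 0, "ay": 0, "az": 0, "x": 0, "y": 0, "z": 20, "hand": 1},
    {"ax": 0, "ay": 0, "az": 0, "x": 0, "y": 0, "z": 0, "hand": 1},
    {"ax": 0, "ay": 0, "az": 0, "x": 0, "y": 0, "z": 0, "hand": 0.75},
    {"ax": 0, "ay": 0, "az": 0, "x": 0, "y": 0, "z": 0, "hand": 0.6},
    {"ax": 0, "ay": 0, "az": 0, "x": 0, "y": 0, "z": 0, "hand": 0.5},
  ],
)

```text
time_s: 21.45
eef_pos: [0.6079, 0.1707, 0.0487]
eef_rot: [3.141, 0.004, -3.141]
contact_force: [-0.2, -1.6, 4.9]
width: 0.0572
grasp_force: 65.1
```

Emit:
arm_command(
  deltas=[
    {"ax": 0, "ay": 0, "az": 0, "x": 0, "y": 0, "z": 0, "hand": 0},
    {"ax": 0, "ay": 0, "az": 0, "x": 0, "y": 0, "z": 0, "hand": 0},
    {"ax": 0, "ay": 0, "az": 0, "x": 0, "y": 0, "z": 0, "hand": 0},
    {"ax": 0, "ay": 0, "az": 0, "x": 0, "y": 0, "z": 0, "hand": 0},
    {"ax": 0, "ay": 0, "az": 0, "x": 0, "y": 0, "z": -20, "hand": 0},
    {"ax": 0, "ay": 0, "az": 0, "x": 0, "y": 0, "z": -40, "hand": 0},
    {"ax": 0, "ay": 0, "az": 0, "x": 0, "y": 0, "z": -50, "hand": 0},
    {"ax": 0, "ay": 0, "az": 0, "x": 0, "y": 0, "z": 0, "hand": 0},
  ],
)

```text
time_s: 22.45
eef_pos: [0.6092, 0.1716, 0.1629]
eef_rot: [3.139, 0.011, -3.141]
contact_force: [0.2, 0.5, -2.2]
width: 0.0569
grasp_force: 65.0
```

Emit:
arm_command(
  deltas=[
    {"ax": 0, "ay": 0, "az": 0, "x": 5, "y": -40, "z": 0, "hand": 0},
    {"ax": 0, "ay": 0, "az": 0, "x": 5, "y": -55, "z": 0, "hand": 0},
    {"ax": 0, "ay": 0, "az": 0, "x": 6, "y": -60, "z": 0, "hand": 0},
    {"ax": 0, "ay": 0, "az": 0, "x": 6, "y": -60, "z": 0, "hand": 0},
    {"ax": 0, "ay": 0, "az": 0, "x": 6, "y": -60, "z": 0, "hand": 0},
    {"ax": 0, "ay": 0, "az": 0, "x": 6, "y": -60, "z": 0, "hand": 0},
    {"ax": 0, "ay": 0, "az": 0, "x": 5, "y": -55, "z": 0, "hand": 0},
    {"ax": 0, "ay": 0, "az": 0, "x": 5, "y": -40, "z": 0, "hand": 0},
  ],
)

```text
time_s: 23.45
eef_pos: [0.561, -0.261, 0.1538]
eef_rot: [3.139, -0.004, 3.141]
contact_force: [0.9, 1.0, -3.8]
width: 0.0566
grasp_force: 65.4
```

Emit:
arm_command(
  deltas=[
    {"ax": 0, "ay": 0, "az": 6.2, "x": 0, "y": 0, "z": 0, "hand": 0},
    {"ax": 0, "ay": 0, "az": 0, "x": 0, "y": 0, "z": 30, "hand": 0},
    {"ax": 0, "ay": 0, "az": 0, "x": 0, "y": 0, "z": 30, "hand": 0},
    {"ax": 0, "ay": 0, "az": 0, "x": 0, "y": 0, "z": 20, "hand": 0},
    {"ax": 0, "ay": 0, "az": 0, "x": 0, "y": 0, "z": 0, "hand": 0},
    {"ax": 0, "ay": 0, "az": 0, "x": 0, "y": 0, "z": 0, "hand": 0},
    {"ax": 0, "ay": 0, "az": 0, "x": 0, "y": 0, "z": 0, "hand": 0},
    {"ax": 0, "ay": 0, "az": 0, "x": 0, "y": 0, "z": 0, "hand": 0},
  ],
)

```text
time_s: 24.45
eef_pos: [0.5634, -0.2596, 0.0778]
eef_rot: [-3.141, 0.002, 3.034]
contact_force: [-0.9, -0.7, -3.3]
width: 0.0565
grasp_force: 65.5
```

```bash
python3 look.py w7 | egrep "^[0-9]"
```

```text
24.45 [ 0.56342295 -0.25964678  0.07783848] [-3.14070464e+00  2.33353890e-03  3.03406802e+00]
```

View pics/w7.png

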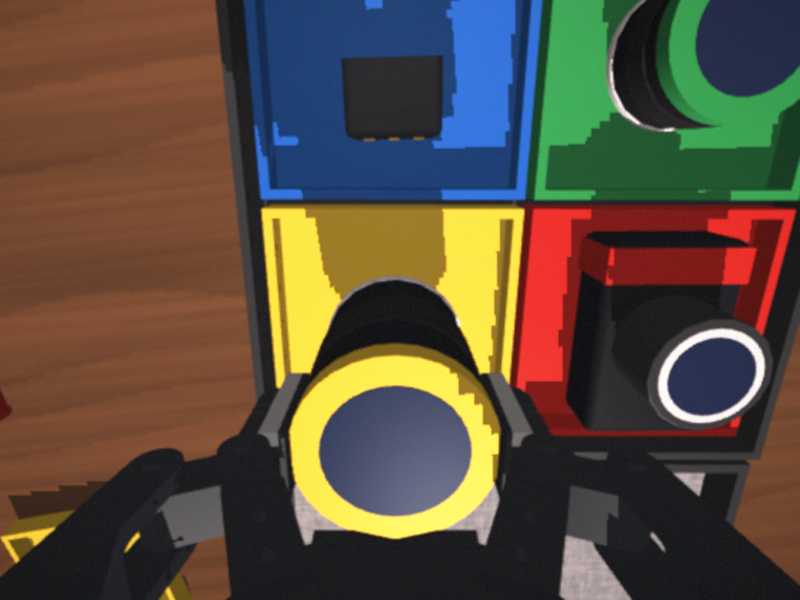

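The yellow zoom hangs upright over the yellow pocket, with its lower end at (395,290) midway between the walls at x 265 and 520. The camera, battery and prime sit in their pockets. Lowering the last 25 mm.

Emit:
arm_command(
  deltas=[
    {"ax": 0, "ay": 0, "az": 0, "x": 0, "y": 0, "z": 12, "hand": 0},
    {"ax": 0, "ay": 0, "az": 0, "x": 0, "y": 0, "z": 7, "hand": 0},
    {"ax": 0, "ay": 0, "az": 0, "x": 0, "y": 0, "z": 3, "hand": 0},
    {"ax": 0, "ay": 0, "az": 0, "x": 0, "y": 0, "z": 2, "hand": 0},
    {"ax": 0, "ay": 0, "az": 0, "x": 0, "y": 0, "z": 1, "hand": 0},
    {"ax": 0, "ay": 0, "az": 0, "x": 0, "y": 0, "z": 0, "hand": 0},
    {"ax": 0, "ay": 0, "az": 0, "x": 0, "y": 0, "z": 0, "hand": 0},
    {"ax": 0, "ay": 0, "az": 0, "x": 0, "y": 0, "z": 0, "hand": 0},
  ],
)

```text
time_s: 25.5
eef_pos: [0.5626, -0.2591, 0.0528]
eef_rot: [3.141, 0.0, 3.034]
contact_force: [-4.8, 1.8, 4.6]
width: 0.0565
grasp_force: 66.2
```

It is in contact with the floor. Releasing and retreating.

Emit:
arm_command(
  deltas=[
    {"ax": 0, "ay": 0, "az": 0, "x": 0, "y": 0, "z": 0, "hand": 0.75},
    {"ax": 0, "ay": 0, "az": 0, "x": 0, "y": 0, "z": 0, "hand": 0.85},
    {"ax": 0, "ay": 0, "az": 0, "x": 0, "y": 0, "z": 0, "hand": 0.9},
    {"ax": 0, "ay": 0, "az": 0, "x": 0, "y": 0, "z": 0, "hand": 0.9},
    {"ax": 0, "ay": 0, "az": 0, "x": 0, "y": 0, "z": -20, "hand": 0.9},
    {"ax": 0, "ay": 0, "az": 0, "x": 0, "y": 0, "z": -40, "hand": 0.9},
    {"ax": 0, "ay": 0, "az": 0, "x": 0, "y": 0, "z": -50, "hand": 0.9},
    {"ax": 0, "ay": 0, "az": 0, "x": 0, "y": 0, "z": -40, "hand": 1},
  ],
)

```text
time_s: 26.5
eef_pos: [0.5633, -0.2596, 0.2057]
eef_rot: [-3.14, 0.004, 3.034]
contact_force: [1.1, -0.3, 0.7]
width: 0.0856
grasp_force: 0.0
```

Emit:
arm_command(
  deltas=[
    {"ax": 0, "ay": 0, "az": 0, "x": 55, "y": 20, "z": 0, "hand": 1},
    {"ax": 0, "ay": 0, "az": 0, "x": 55, "y": 20, "z": 0, "hand": 1},
    {"ax": 0, "ay": 0, "az": 0, "x": 30, "y": -50, "z": 0, "hand": 1},
    {"ax": 0, "ay": 0, "az": 0, "x": 30, "y": -50, "z": 0, "hand": 1},
    {"ax": 0, "ay": 0, "az": 0, "x": 0, "y": -60, "z": 0, "hand": 1},
    {"ax": 0, "ay": 0, "az": 0, "x": 0, "y": -60, "z": 0, "hand": 1},
    {"ax": 0, "ay": 0, "az": 0, "x": 0, "y": 0, "z": 0, "hand": 1},
    {"ax": 0, "ay": 0, "az": 0, "x": 0, "y": 0, "z": 0, "hand": 1},
  ],
)

```text
time_s: 27.5
eef_pos: [0.3745, -0.4198, 0.2023]
eef_rot: [3.142, 0.001, 3.034]
contact_force: [0.0, -0.1, -0.1]
width: 0.0854
grasp_force: 0.0
```

```bash
python3 - <<'E'
from h import *; from cell import r
ci=r.camera_info("top"); f=r.grab_frame("top"); s=r.read_state(); print(s["time_s"],s["eef_pos"])
cv2.imwrite('pics/t3.png',cv2.resize(f[150:290,110:450,::-1],None,fx=2.35,fy=2.35,interpolation=cv2.INTER_CUBIC))
h=cv2.cvtColor(f,cv2.COLOR_RGB2HSV); H,S,V=[h[...,i].astype(int) for i in range(3)]
g=(((H>108)&(H<135)&(S>25)&(S<125)&(V>40)&(V<120))).astype(np.uint8)  # bluish dark glass
for c in cv2.findContours(g,cv2.RETR_EXTERNAL,cv2.CHAIN_APPROX_NONE)[0]:
    m=cv2.moments(c)
    if 60<m["m00"]<500:
        u=np.array([m["m10"],m["m01"]])/m["m00"]
        if 110<u[0]<450 and 150<u[1]<290: print(u.round(1),m["m00"],[(z,ray(ci,u,z)[0,:2].round(4).tolist()) for z in(.084,.088,.068,.054)])
E
```

```text
27.55 [ 0.37473034 -0.41927913  0.20236396]
[309.4 246. ] 122.0 [(0.084, [0.458, -0.1302]), (0.088, [0.4575, -0.1299]), (0.068, [0.4601, -0.1313]), (0.054, [0.4619, -0.1322])]
[361.2 203.1] 159.5 [(0.084, [0.5651, -0.2595]), (0.088, [0.5642, -0.2588]), (0.068, [0.5686, -0.2624]), (0.054, [0.5717, -0.2649])]
[313.8 199.8] 78.5 [(0.084, [0.5731, -0.1424]), (0.088, [0.5722, -0.1421]), (0.068, [0.5767, -0.1437]), (0.054, [0.5799, -0.1448])]
[233.8 189. ] 150.0 [(0.084, [0.5998, 0.0567]), (0.088, [0.5988, 0.0564]), (0.068, [0.6038, 0.0582]), (0.054, [0.6073, 0.0594])]
```

View pics/t3.png

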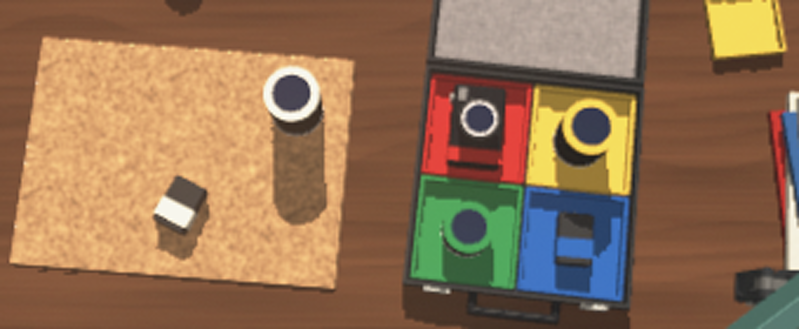

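All four items stand in the middle of their pockets. The camera and both lenses measure within 3 mm, and the battery looks centred. The white-marked lens and battery are where they were.

```bash
python3 -c "
from cell import r
print(r.hand_in())"
```

```text
the job is handed in; nothing more can be done
None
```

The camera, yellow-ringed zoom, green-ringed lens and blue-banded battery are set down in the middle of their own pockets, the white-marked lens and battery were left in place, and the job was handed in at about 28 s of the 99 s allowed (no verdict was shown).

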